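# Set a bowed strip under the weight to straighten it

## Robot

A 7-joint arm with a two-finger parallel gripper is mounted at the origin on a cart in front of the work surface, level with it; the furniture and walls round the work are solid. World frame = base frame: x ahead of the robot, y to its left, z up, the work surface at z = 0. Lengths are in mm, angles in rad, forces in N, time in s.
With the tool pointing down it reaches from about 400 to 875 mm from the base axis. Payload 4.4 kg.
Tool frame: the origin (TCP) lies at the very end of the fingers, on their centre line; the grasp point (between the pads) lies 19 mm behind it; z points along the fingers, y is the direction in which the jaws open and shut (so a half turn about z gives the same grasp; the last joint's range is limited). The gripper opens to 85 mm and grips with 20 to 120 N. Pads are 22 mm wide; open, the fingers measure 114 mm over their backs; the gripper's body (76 mm by 85 mm) begins 54 mm behind the grasp point. The pads swing forward as they close: fully open they stand 13 mm farther back than shut.
Start: joints at [-1.402, 0.628, 0.038, 1.517, -0.027, 0.996, -0.02], TCP at [151.196, 632.185, 231.313] pointing down, gripper open.
Joint ranges: [-3.06, 3.06], [-0.37, 2.12], [-1.25, 1.32], [0.18, 2.47], [-1.1, 4.24], [0.23, 1.98], [-2.94, 2.94]. Speed limits (rad/s): [2.57, 2.57, 3.14, 3.14, 3.14, 3.14, 3.14].

## Interface

Orientations are given as [roll, pitch, yaw] about the fixed x, y, z axes, in that order (R = Rz(yaw) Ry(pitch) Rx(roll)).
In Python, from cell import ctrl, eyes gives the robot as it stands.
- The arm moves only by the tool move_arm, never from a script. Its argument "increments" is a list of rows, each a list of 6 numbers: the shift along the tool's x, y, z in cm, then the turn, a rotation vector about the tool's x, y, z in degrees. In form: [[x, y, z, wx, wy, wz], ...]. A call has 1 to 20 rows; each row is the pose to reach, as a shift and turn from the pose commanded when the call began, along the tool's axes at that moment; what a row does not reach only later rows make up. A row lasts 1/10 s, in which the tool goes at most 50 mm and 8.59 degrees, less where a joint would pass 70% of its speed; a pose out of reach is approached as far as the arm can. A call with a gripper value outside its range is refused whole. "grip" is the opening, from -1 (shut) to 1 (fully open), set as the call begins (left out, the last holds). The fingers move at their own pace and stop on an object; the grip force is fixed at half the most. Time passes only in rows, so rows that repeat a pose let the fingers close. It gives the time, the measured TCP pose, the force and the opening at its end, in the units of the state.
- ctrl.read_state(): the state, without advancing time (a new reading comes with each control period).
- eyes.get_image(name): name is "scene" or "top" or "wrist"; returns the picture (400x640x3 uint8, red, green, blue); there is no depth.
- eyes.calibration(name): a dict with "fx", "fy", "cx", "cy" (pixels), "dist" ([k1, k2, p1, p2, k3] as OpenCV has them; the pictures are not rectified), "pose" (4x4, takes a point from camera to world coordinates); the wrist camera has in their place "tool_from_camera" (4x4, takes a point from camera to tool coordinates, whose origin is the TCP and whose axes are the flange's). Camera axes: x right, y up, looking along -z (the intrinsics and any distortion apply to the point x, -y, -z); pixel columns grow to the right and rows downward; lengths in mm; the calibration is good to about 2 mm. A picture is of the moment at which its call begins: read the wrist's pose just before it. calibration takes no time and is no camera call.
- ctrl.finish_job(): hands the job in, once; it reports no verdict.
The state is a dict: "clock": time; "qpos": joint angles; "qd": joint speeds; "tau": joint torques, N m; "eef_pos": TCP position; "tool_rot": TCP orientation; "force": force on the tool from outside, world axes, zero at the start; "torque": the same for the moment, N m; "width": finger opening in mm.
Only numpy, scipy, OpenCV 4.12 (cv2) and the standard library are available. Lean on these libraries where they do the work, as an engineer would, in place of code of your own. Each camera call takes 0.05 s, during which the arm holds its last target. There are 200 camera calls.

## Task

Set the wooden strip up for straightening on the plywood base board: put the brown sanding block centred on the blue pad and the small layered-wood block centred on the yellow pad, each lying flat with its long side across the board's length. Then lay the strip flat along the board across both blocks, centred on the board, and stand the steel weight on the middle of the strip. Leave the green wax block where it is.

Things in the scene. Friction and masses are not known exactly. Their poses are not given: they have to be found in the camera images.
- base_board: Plywood base board, fixed, 200 x 130 x 12 mm, lying on the bench (turned a little from start to start). Origin: centre of its underside; x along its 200 mm length, y along its width, z up. Its top is 12 mm above the bench; four small screw heads in its corners are flush. It carries the two pads, their centres 52 mm to either side of the board's centre along its length.
- blue_pad: Blue pad, fixed on the base board, 70 mm (x, along the board's length) x 116 mm (y) x 3 mm. Origin: centre of its underside, 12 mm above the bench; its top is 15 mm above the bench. Which end of the board it is at varies.
- yellow_pad: Yellow pad, same size and origin as the blue pad, on the other end of the base board.
- sanding_block: Plain brown sanding block, loose, 60 (x) x 110 (y) x 35 (z) mm, about 80 g. Origin: centre of its underside. Lies flat on the bench; gripped across its 60 mm.
- mdf_block: Small block of layered brown wood (light and dark stripes), loose, 35 (x) x 60 (y) x 35 (z) mm, about 60 g: the same height as the sanding block. Origin: centre of its underside. Gripped across its 35 mm.
- wood_strip: Flat brown wooden strip, loose, 45 (x) x 140 (y) x 20 (z) mm, about 90 g. Origin: centre of its underside. Lies flat on the bench; gripped across its 45 mm at the middle.
- steel_weight: Grey steel cube, the weight, loose, 50 x 50 x 50 mm, about 0.8 kg (0.65 to 0.92). Origin: centre of its underside.
- wax_block: Green wax block, loose, 50 (x) x 70 (y) x 30 (z) mm, about 110 g; not needed for the job, to be left where it is. Origin: centre of its underside.

How it is judged:
By the outcome, as a careful person would: the job done as asked, in the order asked, and still so for the second after the job is handed in, with the robot touching nothing.
It also fails if it takes over 115 s, if anything falls off the work surface, if the arm or the gripper's body presses on something with over 40 N, if the wrist force passes 120 N, or if a joint passes its speed limit or range.

## Working session

There is one attempt and no reset: what is moved stays moved. The work goes in short steps, Python scripts to look and compute and a tool call to move; the robot and the scene stay as the last step left them, time stands still between calls to the robot, and variables do not carry over. Pictures are saved under pics/ and viewed, about 12 in all and at most 16, crops included, and the job is handed in when it is done.

Besides the shell and the picture viewer there is one more tool, called after "Emit:" as name(argument=value, ...), one argument or row to a line, values as JSON. move_arm: Moves the arm, as the interface text tells. Its arguments: {"type":"object","properties":{"increments":{"type":"array","items":{"type":"array","items":{"type":"number"}}},"grip":{"type":"number"}},"required":["increments"]}

```bash
ls; mkdir -p pics
python3 - <<'E'
from cell import ctrl, eyes
import cv2
s=ctrl.read_state(); print(s)
for n in("top","scene"):
    im=eyes.get_image(n); cv2.imwrite(f"pics/{n}0.png",im[:,:,::-1]); print(n,eyes.calibration(n))
print(eyes.calibration("wrist"))
E
```

```text
pics
{'clock': 0.0, 'qpos': array([-1.40183038,  0.62929129,  0.03844153,  1.51835367, -0.02701853,
        0.99629686, -0.01998119]), 'qd': array([ 0.00026896,  0.00039385,  0.00126835,  0.0002526 ,  0.00059839,
       -0.00046973,  0.00121806]), 'tau': array([-2.33393957e-04, -5.63404548e+01,  1.22647025e+00, -1.93444133e+01,
        1.10501511e-02,  1.04936783e-02,  6.30084699e-06]), 'eef_pos': array([151.02340004, 631.58352184, 230.42918892]), 'tool_rot': array([-3.13976120e+00,  5.20041481e-06,  2.90683610e+00]), 'force': array([-0.01006617, -0.21940137, -0.09576299]), 'torque': array([0.02537534, 0.01244806, 0.00914926]), 'width': 85.59802828446243}
top {'fx': 405.23527961749653, 'fy': 405.23527961749653, 'cx': 319.928486479087, 'cy': 197.1554293068064, 'dist': array([-0.06582175,  0.        ,  0.        ,  0.        ,  0.        ]), 'pose': array([[ 5.09517114e-02,  9.69707486e-01, -2.38896035e-01,
         3.45785867e+02],
       [-9.98698182e-01,  5.00524412e-02, -9.83337644e-03,
        -1.63239774e+02],
       [ 2.42183101e-03,  2.39086063e-01,  9.70995360e-01,
         1.
[... 481 characters left out ...]
019e-03,  7.48254809e-01,  6.63406732e-01,
         7.48889793e+02],
       [ 0.00000000e+00,  0.00000000e+00,  0.00000000e+00,
         1.00000000e+00]])}
{'fx': 353.9858119018931, 'fy': 353.9858119018931, 'cx': 317.2269688116093, 'cy': 200.7450239904008, 'dist': array([-0.04336507,  0.        ,  0.        ,  0.        ,  0.        ]), 'tool_from_camera': array([[ 8.32579898e-04,  9.61508314e-01,  2.74774579e-01,
         6.96131459e+01],
       [ 9.99999600e-01, -7.11130284e-04, -5.41614460e-04,
        -3.89790959e-01],
       [-3.25366281e-04,  2.74774920e-01, -9.61508522e-01,
        -1.41309824e+02],
       [ 0.00000000e+00,  0.00000000e+00,  0.00000000e+00,
         1.00000000e+00]])}
```

View pics/top0.png

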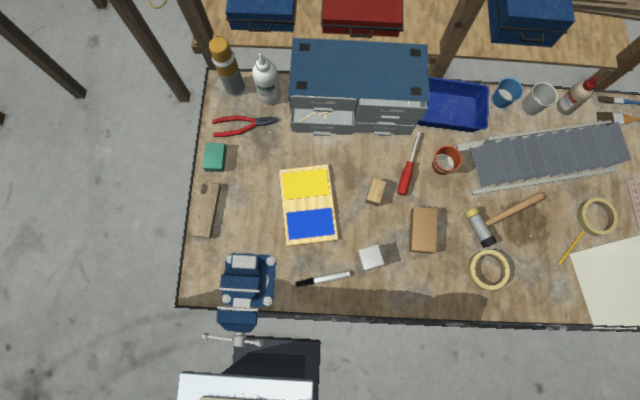

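View pics/scene0.png

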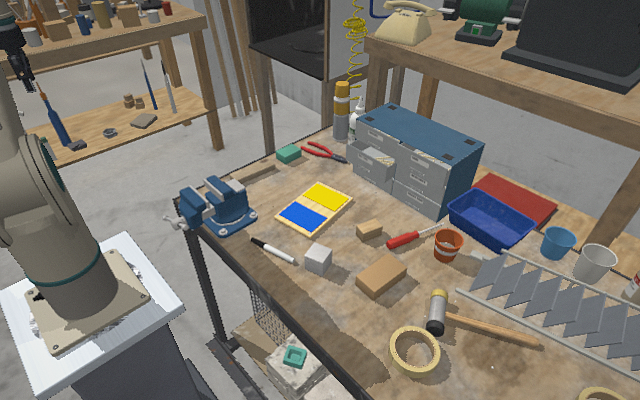

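Both views show the board with yellow (305,183) and blue (311,222) in the top view. The mdf block is at (376,191), the sanding block (424,229), the steel weight (371,257), the strip (205,210) and the wax (215,157). The vise at (245,285) is the main obstacle.

```bash
cat > h.py <<'E'
import numpy as np, cv2
from scipy.spatial.transform import Rotation as R
from cell import ctrl, eyes
F=np.diag([1,-1,-1.])
def tool():
    s=ctrl.read_state(); T=np.eye(4); T[:3,:3]=R.from_euler('xyz',s['tool_rot']).as_matrix(); T[:3,3]=s['eef_pos']; return T
def cam(n):
    c=eyes.calibration(n); P=c['pose'] if 'pose' in c else tool()@c['tool_from_camera']
    return np.array([[c['fx'],0,c['cx']],[0,c['fy'],c['cy']],[0,0,1]]),c['dist'],P
def snap(n,save=None):
    c=cam(n); im=eyes.get_image(n)[:,:,::-1].copy()
    if save: cv2.imwrite(f"pics/{save}.png",im)
    return im,c
def ray(px,c,z):
    K,d,P=c; u=cv2.undistortPoints(np.float64(px).reshape(-1,1,2),K,d)[:,0]
    r=(P[:3,:3]@F@np.c_[u,np.ones(len(u))].T).T
    return P[:3,3]+r*((z-P[2,3])/r[:,2])[:,None]
def proj(p,c):
    K,d,P=c; q=(np.float64(p).reshape(-1,3)-P[:3,3])@P[:3,:3]@F
    return cv2.projectPoints(q,np.zeros(3),np.zeros(3),K,d)[0][:,0]
def rect(mask,c,z):
    "largest blob -> centre, long-side length, short, long-axis yaw (deg, world) on plane z"
    k=max(cv2.findContours(mask.astype(np.uint8),0,1)[0],key=cv2.contourArea)
    w=ray(k[:,0],c,z)[:,:2]; b=cv2.boxPoints(cv2.minAreaRect(w.astype(np.float32)))
    e=[b[1]-b[0],b[2]-b[1]]; e.sort(key=np.linalg.norm)
    return b.mean(0),np.linalg.norm(e[1]),np.linalg.norm(e[0]),np.degrees(np.arctan2(e[1][1],e[1][0]))%180
def go(x,y,z,jaw=None):
    "increment (cm, deg) from here to TCP x,y,z with jaw direction (tool y) at world angle jaw mod 180, tool down"
    T=tool(); a0=np.degrees(np.arctan2(T[1,1],T[0,1]))
    d=0 if jaw is None else (jaw-a0+90)%180-90
    a=np.radians(a0+d); Y=np.array([np.cos(a),np.sin(a),0]);Z=np.array([0,0,-1.])
    N=np.c_[np.cross(Y,Z),Y,Z]
    t=T[:3,:3].T@(np.array([x,y,z])-T[:3,3])/10; r=R.from_matrix(T[:3,:3].T@N).as_rotvec(degrees=True)
    return np.round(t,2),np.round(r,1)
def blobs(im,lo,hi,roi=None):
    m=cv2.inRange(cv2.cvtColor(im,cv2.COLOR_BGR2HSV),np.array(lo),np.array(hi))
    if roi: z=np.zeros_like(m); x0,y0,x1,y1=roi; z[y0:y1,x0:x1]=m[y0:y1,x0:x1]; m=z
    return cv2.morphologyEx(m,cv2.MORPH_OPEN,np.ones((3,3),np.uint8))>0
E
python3 - <<'E'
from h import *
im=cv2.imread('pics/top0.png'); c=cam('top')
np.set_printoptions(precision=1,suppress=True)
print('yel',rect(blobs(im,(24,150,120),(34,255,255),(270,150,350,250)),c,15))
print('blue',rect(blobs(im,(105,150,80),(125,255,255),(270,150,350,250)),c,15))
for n,p,z in [('mdf',(376,189),35),('sand',(424,228),35),('steel',(371,256),50),('strip',(207,210),20),('wax',(215,156),30)]: print(n,ray([p],c,z),cv2.cvtColor(im,cv2.COLOR_BGR2HSV)[p[1],p[0]])
print(ray([(245,255),(275,255),(268,320),(222,330),(180,300)],c,60))
E
python3 -c "
import cv2
im=cv2.imread('pics/top0.png')[140:280,180:450]
cv2.imwrite('pics/c1.png',cv2.resize(im,None,fx=2.9,fy=2.9,interpolation=2))"
```

```text
yel (array([ 627. , -113.7], dtype=float32), np.float32(114.46087), np.float32(68.62404), np.float32(99.832855))
blue (array([ 524.6, -131.1], dtype=float32), np.float32(111.98395), np.float32(66.11784), np.float32(99.6216))
mdf [[ 616.2 -293.1   35. ]] [ 19  89 194]
sand [[ 522.8 -413.7   35. ]] [ 18 104 171]
steel [[ 446.2 -282.4   50. ]] [ 40   8 200]
strip [[543.4 130.5  20. ]] [ 19  57 165]
wax [[684.7 123.7  30. ]] [ 80 103 158]
[[432.1  16.   60. ]
 [435.9 -54.9  60. ]
 [287.2 -49.9  60. ]
 [259.1  53.3  60. ]
 [319.7 158.   60. ]]
```

View pics/c1.png

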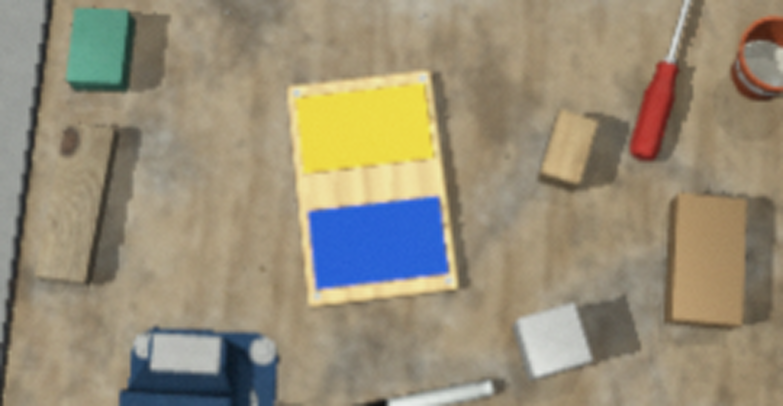

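Run:
```python
from h import *
print(go(470,230,260,90),go(530,-340,240,90))
```

```text
(array([-40.36, -31.65,  -2.9 ]), array([ -0.1,  -0. , -13.4])) (array([-59.46, -85.69,  -0.81]), array([ -0.1,  -0. , -13.4]))
```

Emit:
move_arm(
  increments=[
    [-40.4,-31.6,-2.9,0,0,-13.4],
    [-40.4,-31.6,-2.9,0,0,-13.4],
    [-40.4,-31.6,-2.9,0,0,-13.4],
    [-40.4,-31.6,-2.9,0,0,-13.4],
    [-40.4,-31.6,-2.9,0,0,-13.4],
    [-40.4,-31.6,-2.9,0,0,-13.4],
    [-40.4,-31.6,-2.9,0,0,-13.4],
    [-40.4,-31.6,-2.9,0,0,-13.4],
    [-40.4,-31.6,-2.9,0,0,-13.4],
    [-40.4,-31.6,-2.9,0,0,-13.4],
    [-59.5,-85.7,-0.8,0,0,-13.4],
    [-59.5,-85.7,-0.8,0,0,-13.4],
    [-59.5,-85.7,-0.8,0,0,-13.4],
    [-59.5,-85.7,-0.8,0,0,-13.4],
    [-59.5,-85.7,-0.8,0,0,-13.4],
    [-59.5,-85.7,-0.8,0,0,-13.4],
    [-59.5,-85.7,-0.8,0,0,-13.4],
    [-59.5,-85.7,-0.8,0,0,-13.4],
    [-59.5,-85.7,-0.8,0,0,-13.4],
    [-59.5,-85.7,-0.8,0,0,-13.4],
  ],
  grip=1,
)

```text
clock: 2.1
eef_pos: [520.2, -256.6, 241.9]
tool_rot: [3.141, -0.0, 3.141]
force: [1.7, 0.8, -0.3]
width: 85.4
```

Emit:
move_arm(
  increments=[
    [-1,-7.8,0,0,0,0],
    [-1,-7.8,0,0,0,0],
    [-1,-7.8,0,0,0,0],
    [-1,-7.8,0,0,0,0],
    [-1,-7.8,0,0,0,0],
  ],
)

```text
clock: 2.6
eef_pos: [530.6, -330.7, 241.9]
tool_rot: [3.14, -0.001, -3.14]
force: [0.8, 0.2, -0.1]
width: 85.1
```

Run:
```python
from h import *
im,c=snap('wrist','w1'); np.save('w1.npy',c[2]); print(tool()[:3,3])
```

```text
[ 530.73729176 -330.53155281  242.09048808]
```

View pics/w1.png

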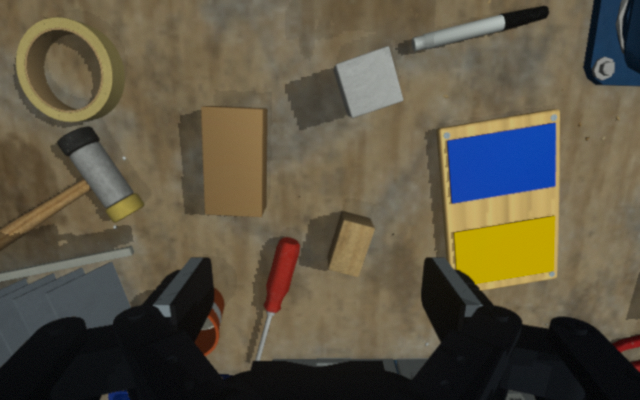

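The wrist view shows the sanding block at (234,161), the mdf block at (353,245), the steel top at (369,80), and both pads.

Run:
```python
from h import *
np.set_printoptions(precision=1,suppress=True)
im=cv2.imread('pics/w1.png'); c=cam('wrist'); hsv=cv2.cvtColor(im,cv2.COLOR_BGR2HSV)
a,b=[rect(blobs(im,l,h,(430,100,600,300)),c,15) for l,h in [((24,150,120),(34,255,255)),((105,150,80),(125,255,255))]]
print('yel',a);print('blue',b); d=a[0]-b[0]; print('board',(a[0]+b[0])/2,np.degrees(np.arctan2(d[1],d[0])))
print(hsv[160,220],hsv[160,264],hsv[109,230],hsv[240,352],hsv[225,362],hsv[270,340],hsv[80,370])
for n,z,px in [('sand',35,[(202,106),(266,108),(262,215),(204,215)]),('mdf',35,[(344,222),(373,225),(358,276),(329,270)]),('steel',50,[(337,66),(388,47),(403,99),(352,116)])]:
    w=ray(px,c,z)[:,:2].astype(np.float32); r=cv2.minAreaRect(w); print(n,w.mean(0),r)
s=rect(blobs(im,(12,90,90),(20,255,255),(190,95,280,225)),c,35);print(s)
x=cv2.resize(im[30:290,185:415],None,fx=2.3,fy=2.3,interpolation=2); cv2.imwrite('pics/c2.png',x)
```

```text
yel (array([ 626.8, -115.2], dtype=float32), np.float32(115.7695), np.float32(70.37745), np.float32(99.88444))
blue (array([ 524.7, -133.6], dtype=float32), np.float32(113.635925), np.float32(68.087135), np.float32(99.98225))
board [ 575.7 -124.4] 10.224926
[ 18 126 125] [ 18 124  82] [ 18 123 133] [ 20 110 156] [ 19 113 131] [ 20 103 136] [ 48   8 159]
sand [ 521.8 -414.1] ((522.3330078125, -413.8331298828125), (61.37484359741211, 111.9396743774414), 86.27821350097656)
mdf [ 613.8 -294.4] ((612.7822875976562, -294.7194519042969), (32.606502532958984, 60.800384521484375), 77.04435729980469)
steel [ 445.5 -283.2] ((445.87359619140625, -283.39068603515625), (47.037628173828125, 48.61033630371094), 19.85324478149414)
(array([ 521.7, -414.7], dtype=float32), np.float32(110.82804), np.float32(61.12885), np.float32(177.43295))
```

View pics/c2.png

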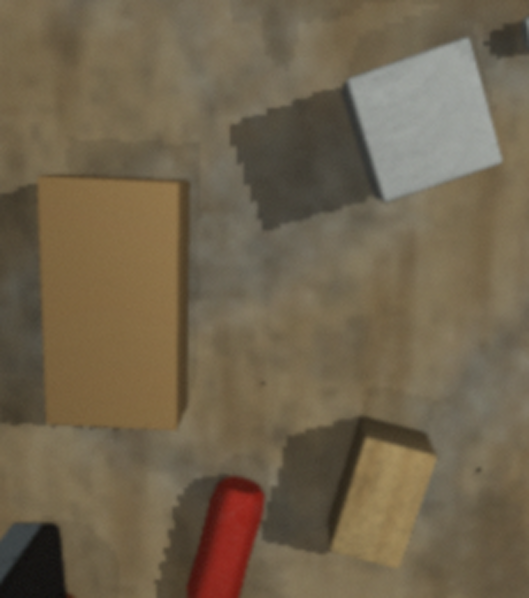

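Run:
```python
from h import *
c=cam('wrist')
np.set_printoptions(precision=1,suppress=True)
for n,z,px in [('sand',35,[(39,177),(184,181),(180,428),(46,425)]),('mdf',35,[(370,437),(435,457),(400,566),(331,551)]),('steel',50,[(347,80),(470,39),(501,160),(383,199)])]:
    w=ray(np.array(px)/2.3+[185,30]-.3,c,z)[:,:2]; e=w[2]+w[3]-w[0]-w[1]; f=w[1]+w[2]-w[0]-w[3]
    print(n,w.mean(0),np.degrees(np.arctan2(e[1],e[0])),np.degrees(np.arctan2(f[1],f[0])),np.linalg.norm(e)/2,np.linalg.norm(f)/2)
print(go(522,-414,60,88),go(522,-414,6,88))
```

```text
sand [ 522.1 -414. ] -3.1127880401777435 88.55440733492321 108.47337700959494 60.60060801500007
mdf [ 613.8 -293.7] -15.46068785058092 74.45942592506235 58.11698374529743 32.5866277474708
steel [ 445.2 -283.6] 18.331192795342634 108.16517576374095 47.26364662093087 49.069970638272835
(array([ 0.9, -8.4, 18.2]), array([ 0.1, -0. ,  2.1])) (array([ 0.9, -8.4, 23.6]), array([ 0.1, -0. ,  2.1]))
```

Emit:
move_arm(
  increments=[
    [0.9,-8.4,14,0,0,2.7],
    [0.9,-8.4,14,0,0,2.7],
    [0.9,-8.4,14,0,0,2.7],
    [0.9,-8.4,14,0,0,2.7],
    [0.9,-8.4,18,0,0,2.7],
    [0.9,-8.4,20,0,0,2.7],
    [0.9,-8.4,22,0,0,2.7],
    [0.9,-8.4,23.2,0,0,2.7],
    [0.9,-8.4,23.6,0,0,2.7],
    [0.9,-8.4,23.6,0,0,2.7],
    [0.9,-8.4,23.6,0,0,2.7],
  ],
)

```text
clock: 3.75
eef_pos: [522.2, -416.9, 7.6]
tool_rot: [-3.141, 0.002, 3.094]
force: [-0.9, 0.9, 0.3]
width: 85.4
```

Emit:
move_arm(
  increments=[
    [0,0,0,0,0,0],
    [0,0,0,0,0,0],
    [0,0,0,0,0,0],
    [0,0,0,0,0,0],
    [0,0,0,0,0,0],
    [0,0,0,0,0,0],
    [0,0,0,0,0,0],
    [0,0,0,0,0,0],
  ],
  grip=-1,
)

```text
clock: 4.55
eef_pos: [522.0, -417.3, 7.5]
tool_rot: [-3.141, 0.002, 3.093]
force: [-0.5, 0.6, 6.2]
width: 59.1
```

Emit:
move_arm(
  increments=[
    [0,0,-1,0,0,0],
    [0,0,-3,0,0,0],
    [0,0,-6,0,0,0],
    [0,0,-10,0,0,0],
    [0,0,-10,0,0,0],
    [0,0,-10,0,0,0],
  ],
)

```text
clock: 5.15
eef_pos: [521.7, -417.1, 107.7]
tool_rot: [-3.14, 0.002, 3.093]
force: [-1.0, 0.1, -0.5]
width: 58.7
```

Run:
```python
from h import *
snap('wrist','w2')
a=10.0; u=np.array([np.cos(np.radians(a)),np.sin(np.radians(a))])
ce=np.array([575.7,-123.9]); b=ce-52*u; y=ce+52*u; print('blue',b,'yel',y)
print(go(*b,110,a),go(*b,21.5,a), tool()[:3,3])
```

```text
blue [ 524.48999684 -132.92970524] yel [ 626.91000316 -114.87029476]
(array([ 1.  , 28.33, -0.36]), array([ 0. , -0. , 77.2])) (array([ 1.  , 28.32,  8.49]), array([ 0. , -0. , 77.2])) [ 520.89673444 -416.35727212  106.29787382]
```

View pics/w2.png

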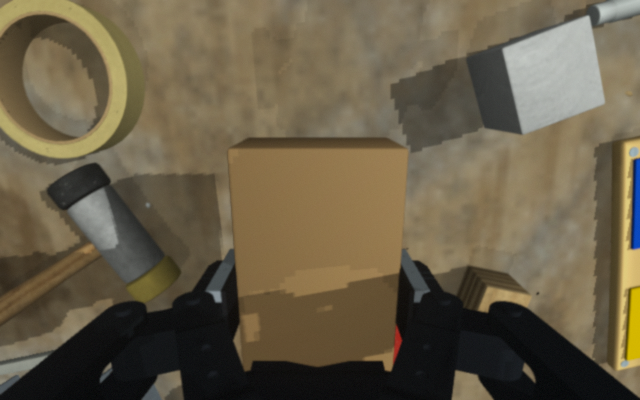

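The block is held square (top edge (229,149)–(407,149), parallel to the image).

Run:
```python
from h import *
c=cam('wrist'); T=tool()
for p in [(229,149.5),(407,149.5)]: print((np.linalg.inv(T)@np.r_[ray([p],c,T[2,3]+27.5)[0],1])[:3])
```

```text
[ 54.30089453 -28.75749295 -27.48590528]
[ 54.34616873  28.61394534 -27.46228379]
```

Emit:
move_arm(
  increments=[
    [1,28.3,-0.4,0,0,77.2],
    [1,28.3,-0.4,0,0,77.2],
    [1,28.3,-0.4,0,0,77.2],
    [1,28.3,-0.4,0,0,77.2],
    [1,28.3,-0.4,0,0,77.2],
    [1,28.3,-0.4,0,0,77.2],
    [1,28.3,-0.4,0,0,77.2],
    [1,28.3,-0.4,0,0,77.2],
    [1,28.3,-0.4,0,0,77.2],
    [1,28.3,-0.4,0,0,77.2],
    [1,28.3,-0.4,0,0,77.2],
    [1,28.3,-0.4,0,0,77.2],
    [1,28.3,-0.4,0,0,77.2],
  ],
)

```text
clock: 6.5
eef_pos: [524.7, -133.7, 110.1]
tool_rot: [-3.141, -0.0, 1.747]
force: [1.7, -0.8, -0.5]
width: 58.9
```

Run:
```python
from h import *
snap('wrist','w3')
print(go(524.5,-132.9,23,10), tool()[:3,3])
```

```text
(array([ 0.08, -0.01,  8.72]), array([-0. , -0. ,  0.1])) [ 524.78083832 -133.70154996  110.17337193]
```

View pics/w3.png

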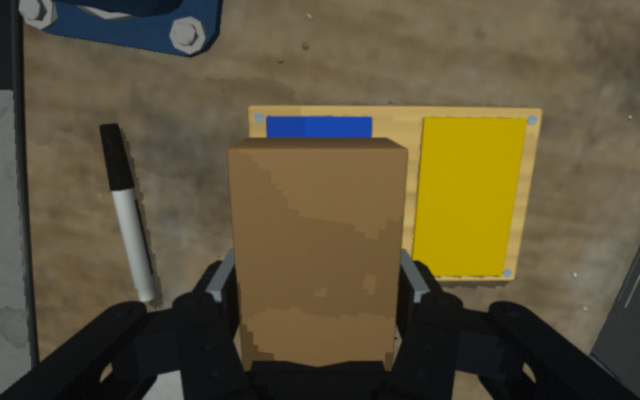

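The block hangs over the blue pad, parallel to the board edge (249,106)–(542,108). I'll check the yellow pad from this view too.

Run:
```python
from h import *
im=cv2.imread('pics/w3.png'); c=cam('wrist')
r=rect(blobs(im,(24,150,100),(34,255,255),(405,110,540,280)),c,15); print(r)
u=np.array([np.cos(np.radians(10)),np.sin(np.radians(10))]); print('blue est',r[0]-104*u)
k=(blobs(im,(105,150,60),(125,255,255),(260,110,380,145))); ys,xs=np.nonzero(k); t=np.linalg.inv(tool())
for p in [(xs.min(),ys.min()),(xs.max(),ys.min())]:
    w=ray([p],c,15)[0]; print(p,(t@np.r_[w,1])[:2])
```

```text
(array([ 626.8084 , -113.88742], dtype=float32), np.float32(115.13631), np.float32(69.82036), np.float32(99.94385))
blue est [ 524.38840433 -131.94683113]
(np.int64(267), np.int64(117)) [ 58.61177757 -32.84911626]
(np.int64(370), np.int64(117)) [58.67001685 34.39898596]
```

Emit:
move_arm(
  increments=[
    [0.1,0.05,4,0,0,0.1],
    [0.1,0.05,6.5,0,0,0.1],
    [0.1,0.05,7.8,0,0,0.1],
    [0.1,0.05,8.3,0,0,0.1],
    [0.1,0.05,8.6,0,0,0.1],
    [0.1,0.05,8.75,0,0,0.1],
    [0.1,0.05,8.75,0,0,0.1],
    [0.1,0.05,8.75,0,0,0.1],
  ],
)

```text
clock: 7.35
eef_pos: [525.8, -132.5, 23.4]
tool_rot: [3.14, 0.0, 1.745]
force: [0.7, 0.1, -0.9]
width: 59.0
```

Emit:
move_arm(
  increments=[
    [0,0,0.05,0,0,0],
    [0,0,0.05,0,0,0],
    [0,0,0.05,0,0,0],
    [0,0,0.05,0,0,0],
    [0,0,0.05,0,0,0],
    [0,0,0.05,0,0,0],
    [0,0,-4,0,0,0],
    [0,0,-8,0,0,0],
    [0,0,-12,0,0,0],
    [0,0,-18,0,0,0],
    [0,0,-18,0,0,0],
    [0,0,-18,0,0,0],
  ],
  grip=0.9,
)

```text
clock: 8.55
eef_pos: [526.4, -132.7, 204.6]
tool_rot: [3.137, 0.001, 1.745]
force: [0.0, 0.8, -1.0]
width: 81.0
```

Run:
```python
from h import *
im,c=snap('wrist','w4')
print(go(560,-280,200,74.5),go(613.8,-294,70,74.5),go(613.8,-294,6.5,74.5), tool()[:3,3])
```

```text
(array([-15.18,   0.86,   0.27]), array([  0.1,   0. , -64.5])) (array([-17.49,   5.9 ,  13.28]), array([  0.1,   0. , -64.5])) (array([-17.49,   5.9 ,  19.63]), array([  0.1,   0. , -64.5])) [ 525.25944264 -132.02101937  202.77955299]
```

View pics/w4.png

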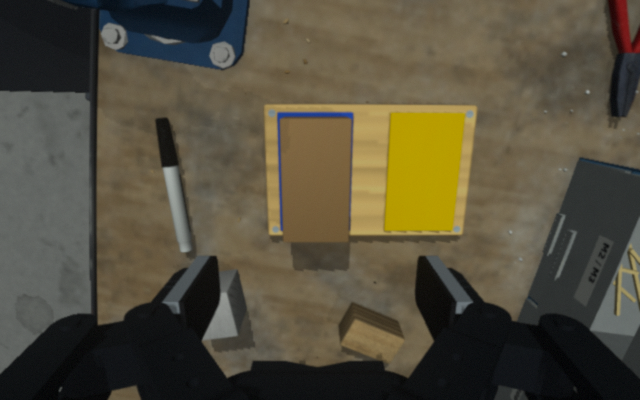

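The sanding block sits on the blue pad with corners near (280,118), (353,118), (349,242), (285,242).

```bash
cat >> h.py <<'E'
def quad(px,c,z):
    w=ray(px,c,z)[:,:2]; e=w[2]+w[3]-w[0]-w[1]; f=w[1]+w[2]-w[0]-w[3]; A=lambda v:np.degrees(np.arctan2(v[1],v[0]))
    return w.mean(0),A(e),A(f),np.linalg.norm(e)/2,np.linalg.norm(f)/2
E
python3 - <<'E'
from h import *
im=cv2.imread('pics/w4.png'); c=cam('wrist'); h=cv2.cvtColor(im,cv2.COLOR_BGR2HSV)
r=rect(blobs(im,(24,150,100),(34,255,255),(380,105,470,240)),c,15); print('yel',r)
u=np.array([np.cos(np.radians(10)),np.sin(np.radians(10))]); v=np.array([-u[1],u[0]]);b=r[0]-104*u
q=quad([(280,118),(353,118),(349,242),(285,242)],c,50); print(q,'err along,across',(q[0]-b)@u,(q[0]-b)@v)
print(h[180,270:290].tolist(),h[180,345:360].tolist()); print(h[108:125,320].tolist(),h[232:246,320].tolist())
E
```

```text
yel (array([ 623.90045, -112.36392], dtype=float32), np.float32(114.25863), np.float32(69.476036), np.float32(100.09295))
(array([ 524.82979023, -130.87280263]), np.float64(-79.7695404903584), np.float64(10.000267376492062), np.float64(108.22272601794683), np.float64(58.26066072484483)) err along,across 3.2204111577900236 -1.0242492132066796
[[21, 126, 168], [21, 127, 169], [21, 121, 169], [21, 125, 169], [20, 123, 170], [21, 124, 169], [21, 123, 168], [20, 116, 165], [17, 70, 139], [116, 89, 121], [114, 137, 121], [139, 32, 89], [17, 106, 113], [18, 123, 120], [18, 121, 122], [18, 124, 121], [18, 123, 122], [18, 121, 122], [18, 126, 119], [18, 122, 123]] [[18, 128, 120], [18, 124, 121], [18, 130, 120], [18, 124, 115], [16, 102, 105], [0, 25, 90], [16, 50, 118], [20, 108, 167], [21, 123, 182], [21, 123, 184], [22, 124, 183], [21, 125, 184], [21, 125, 185], [21, 124, 183], [21, 126, 184]]
[[21, 123, 172], [21, 124, 167], [21, 118, 158], [16, 62, 135], [117, 83, 126], [112, 176, 145], [112, 204, 146], [112, 188, 136], [115, 124, 105], [6, 45, 80], [17, 120, 104], [18, 123, 122], [18, 122, 127], [19, 126, 128], [18, 124, 130], [18, 124, 127], [18, 122, 128]] [[18, 124, 111], [18, 124, 111], [17, 127, 110], [18, 122, 109], [18, 122, 111], [18, 126, 109], [18, 124, 111], [18, 127, 110], [18, 124, 107], [18, 129, 101], [18, 107, 86], [21, 87, 76], [21, 81, 72], [19, 79, 71]]
```

Emit:
move_arm(
  increments=[
    [-17.5,5.9,5,0,0,-64.5],
    [-17.5,5.9,5,0,0,-64.5],
    [-17.5,5.9,5,0,0,-64.5],
    [-17.5,5.9,5,0,0,-64.5],
    [-17.5,5.9,5,0,0,-64.5],
    [-17.5,5.9,5,0,0,-64.5],
    [-17.5,5.9,5,0,0,-64.5],
    [-17.5,5.9,5,0,0,-64.5],
    [-17.5,5.9,5,0,0,-64.5],
    [-17.5,5.9,5,0,0,-64.5],
  ],
  grip=0.4,
)

```text
clock: 9.6
eef_pos: [612.5, -294.1, 150.7]
tool_rot: [3.14, -0.003, 2.868]
force: [0.2, -0.2, 0.2]
width: 59.7
```

Run:
```python
from h import *
im,c=snap('wrist','w5')
print(go(613.8,-294,6.5,74.5), tool()[:3,3])
```

```text
(array([-0.12,  0.04, 14.47]), array([ 0. , -0.1, -0.2])) [ 612.83728123 -294.24121353  151.16817959]
```

View pics/w5.png

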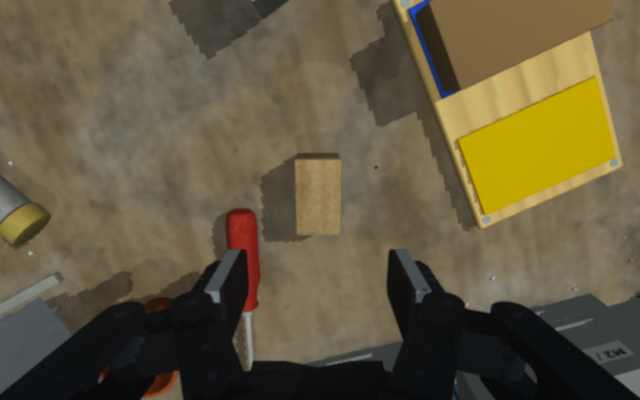

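The mdf block is square to the jaws: top face (295,159)–(340,235), with the screwdriver clear on the left.

Run:
```python
from h import *
c=cam('wrist'); T=np.linalg.inv(tool())
q=quad([(295,159),(340.5,159),(340.5,235),(296,235)],c,35);print(q,(T@np.r_[q[0],35,1])[:2])
```

```text
(array([ 614.55081372, -294.27529831]), np.float64(-15.213835839724638), np.float64(74.37024124975157), np.float64(59.49118385308003), np.float64(33.981791120674686)) [-1.94118632  0.34334513]
```

Emit:
move_arm(
  increments=[
    [-0.2,0,4,0,0,0],
    [-0.2,0,8,0,0,0],
    [-0.2,0,11,0,0,0],
    [-0.2,0,13,0,0,0],
    [-0.2,0,14,0,0,0],
    [-0.2,0,14.5,0,0,0],
    [-0.2,0,14.5,0,0,0],
    [-0.2,0,14.5,0,0,0],
  ],
)

```text
clock: 10.45
eef_pos: [616.3, -295.6, 8.9]
tool_rot: [-3.141, 0.002, 2.87]
force: [0.6, 0.6, 0.4]
width: 59.8
```

Emit:
move_arm(
  increments=[
    [0,0,0,0,0,0],
    [0,0,0,0,0,0],
    [0,0,0,0,0,0],
    [0,0,0,0,0,0],
    [0,0,0,0,0,0],
    [0,0,0,0,0,0],
    [0,0,0,0,0,0],
    [0,0,0,0,0,0],
  ],
  grip=-1,
)

```text
clock: 11.25
eef_pos: [616.4, -295.6, 9.1]
tool_rot: [-3.141, 0.002, 2.87]
force: [-0.3, 0.5, 5.8]
width: 34.0
```

Emit:
move_arm(
  increments=[
    [0,0,-1,0,0,0],
    [0,0,-4,0,0,0],
    [0,0,-8,0,0,0],
    [0,0,-12,0,0,0],
    [0,0,-12,0,0,0],
  ],
)

```text
clock: 11.75
eef_pos: [619.1, -297.4, 134.6]
tool_rot: [-3.139, 0.011, 2.87]
force: [0.7, 0.1, -0.0]
width: 34.1
```

Run:
```python
from h import *
print(go(626.7,-114.4,100,10), tool()[:3,3])
```

```text
(array([ 4.21, 17.84,  3.37]), array([ 0.3,  0.6, 64.4])) [ 619.07758107 -297.42861243  134.60060616]
```

Emit:
move_arm(
  increments=[
    [4.2,17.8,2.5,0,0,64.5],
    [4.2,17.8,2.5,0,0,64.5],
    [4.2,17.8,2.5,0,0,64.5],
    [4.2,17.8,2.5,0,0,64.5],
    [4.2,17.8,2.5,0,0,64.5],
    [4.2,17.8,2.5,0,0,64.5],
    [4.2,17.8,2.5,0,0,64.5],
    [4.2,17.8,2.5,0,0,64.5],
    [4.2,17.8,2.5,0,0,64.5],
    [4.2,17.8,2.5,0,0,64.5],
    [4.2,17.8,2.5,0,0,64.5],
    [4.2,17.8,2.5,0,0,64.5],
  ],
)

```text
clock: 12.95
eef_pos: [622.7, -112.5, 102.8]
tool_rot: [3.142, -0.0, 1.745]
force: [-0.6, 0.2, -0.4]
width: 33.8
```

Run:
```python
from h import *
im,c=snap('wrist','w6'); T=np.linalg.inv(tool())
k=max(cv2.findContours(blobs(im,(24,150,100),(34,255,255)).astype(np.uint8),0,1)[0],key=cv2.contourArea)[:,0]
w=ray(k,c,15); t=(T@np.c_[w,np.ones(len(w))].T)[:2].T
print('pad in tool min/max',t.min(0),t.max(0))
print(go(626.7,-114.4,25,10), tool()[:3,3])
```

```text
pad in tool min/max [-27.40942387 -30.1481616 ] [55.36506049 39.30409349]
(array([-0.25,  0.36,  7.78]), array([ 0., -0., -0.])) [ 622.72312263 -112.57124112  102.79118048]
```

View pics/w6.png

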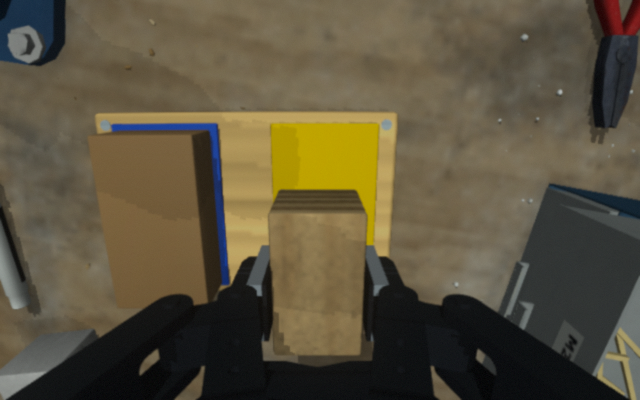

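Run:
```python
from h import *
c=cam('wrist'); T=np.linalg.inv(tool()); z=tool()[2,3]+26
q=quad([(270,211),(365,211),(360,355),(275,355)],c,z);print(q,(T@np.r_[q[0],z,1])[:2])
```

```text
(array([ 622.13784932, -109.48225782]), np.float64(-79.97427354839469), np.float64(9.974347783981479), np.float64(59.013288299701635), np.float64(32.84133592417074)) [ 3.15072281 -0.03988843]
```

Emit:
move_arm(
  increments=[
    [-0.52,0.41,0,0,0,0],
    [-0.52,0.41,3,0,0,0],
    [-0.52,0.41,5.5,0,0,0],
    [-0.52,0.41,7,0,0,0],
    [-0.52,0.41,7.5,0,0,0],
    [-0.52,0.41,7.8,0,0,0],
    [-0.52,0.41,7.8,0,0,0],
    [-0.52,0.41,7.8,0,0,0],
    [-0.52,0.41,7.8,0,0,0],
  ],
)

```text
clock: 13.9
eef_pos: [628.4, -117.0, 25.7]
tool_rot: [3.14, 0.001, 1.745]
force: [0.5, -1.5, -0.5]
width: 33.8
```

Emit:
move_arm(
  increments=[
    [0,0,0.05,0,0,0],
    [0,0,0.05,0,0,0],
    [0,0,0.05,0,0,0],
    [0,0,0.05,0,0,0],
    [0,0,0.05,0,0,0],
    [0,0,0.05,0,0,0],
    [0,0,-4,0,0,0],
    [0,0,-8,0,0,0],
    [0,0,-12,0,0,0],
    [0,0,-18,0,0,0],
    [0,0,-18,0,0,0],
    [0,0,-18,0,0,0],
    [0,0,-18,0,0,0],
    [0,0,-18,0,0,0],
  ],
  grip=0.4,
)

```text
clock: 15.3
eef_pos: [626.5, -116.3, 202.6]
tool_rot: [-3.138, -0.002, 1.744]
force: [0.5, 0.9, -0.2]
width: 59.9
```

Run:
```python
from h import *
print(go(545,-100,260,100), tool()[:3,3])
```

```text
(array([ 3.02, -7.77, -5.7 ]), array([-0.2,  0.1, 89.9])) [ 626.51924397 -116.25527677  202.64591313]
```

Emit:
move_arm(
  increments=[
    [11,-7.3,-5.7,0,0,-90],
    [11,-7.3,-5.7,0,0,-90],
    [11,-7.3,-5.7,0,0,-90],
    [11,-7.3,-5.7,0,0,-90],
    [11,-7.3,-5.7,0,0,-90],
    [11,-7.3,-5.7,0,0,-90],
    [11,-7.3,-5.7,0,0,-90],
    [11,-7.3,-5.7,0,0,-90],
    [11,-7.3,-5.7,0,0,-90],
    [11,-7.3,-5.7,0,0,-90],
    [11,-7.3,-5.7,0,0,-90],
    [11,-7.3,-5.7,0,0,-90],
    [11,-7.3,-5.7,0,0,-90],
    [11,-7.3,-5.7,0,0,-90],
  ],
  grip=1,
)

```text
clock: 16.7
eef_pos: [536.5, -21.1, 261.1]
tool_rot: [3.141, -0.001, -2.969]
force: [-0.4, 0.0, -0.3]
width: 85.5
```

Run:
```python
from h import *
im,c=snap('wrist','w7'); print(tool()[:3,3])
```

```text
[536.60260209 -21.08219319 261.28916465]
```

View pics/w7.png

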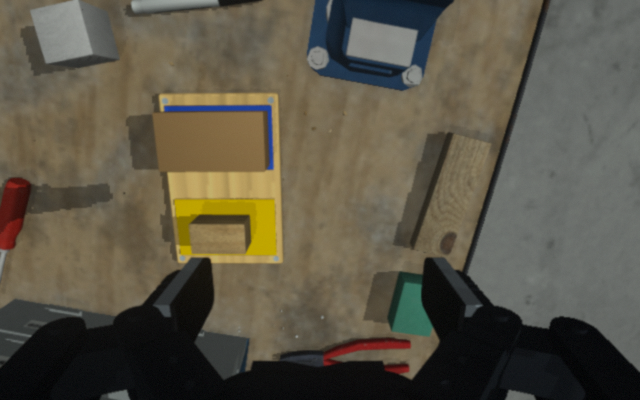

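The view shows both blocks on their pads, with the sanding block at (210,141), the mdf block at (220,236), the strip at (452,193) and the wax at (412,305). I'll zoom in to read the corners.

Run:
```python
import cv2,numpy as np
im=cv2.imread('pics/w7.png')
a=cv2.resize(im[85:270,140:295],None,fx=3,fy=3,interpolation=2); b=cv2.resize(im[120:265,400:505],None,fx=3,fy=3,interpolation=2)
b=cv2.copyMakeBorder(b,0,a.shape[0]-b.shape[0],0,0,0); cv2.imwrite('pics/c3.png',np.hstack([a,b]))
```

```text
(no output)
```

View pics/c3.png

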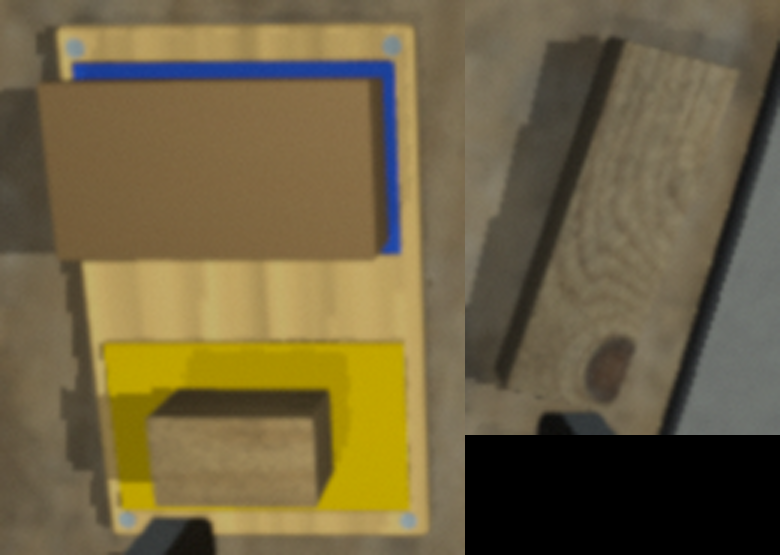

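Run:
```python
from h import *
np.set_printoptions(precision=1,suppress=True)
c=cam('wrist'); f=lambda p,o=(140,85):np.array(p)/3+o-.33
Q={'board':quad(f([(57,27),(413,25),(427,532),(113,533)]),c,12),'yel':quad(f([(105,343),(405,342),(411,511),(120,511)]),c,15),
'sand':quad(f([(38,84),(371,80),(374,258),(58,260)]),c,50),'mdf':quad(f([(149,418),(314,418),(319,505),(157,506)]),c,50),
'strip':quad(f([(158,40),(273,70),(157,417),(42,387)],(400,120)),c,20)}
for k,v in Q.items(): print(k,*[np.round(x,1) for x in v])
u=np.array([np.cos(np.radians(10)),np.sin(np.radians(10))]);v=np.array([-u[1],u[0]]);ce=Q['board'][0]
for k in ('yel','sand','mdf'): d=Q[k][0]-ce; print(k,'rel board',d@u,d@v)
b=ray(f([(73,63),(395,62),(401,253)]),c,15)[:,:2]; print('blue corners mid diag',(((b[0]+b[2])/2-ce)@u,((b[0]+b[2])/2-ce)@v))
```

```text
board [ 575.6 -122.3] 9.8 100.1 196.4 127.5
yel [ 627.3 -113.4] 9.2 100.1 69.8 115.8
sand [ 525.8 -132.1] 9.2 100.2 58.5 108.6
mdf [ 627.2 -113.7] 9.4 100.3 33.6 58.9
strip [546.6 134.4] -2.6 85.3 138.8 46.6
yel rel board 52.47352203101942 -0.1453021992859098
sand rel board -50.78494395104744 -0.9279547668304163
mdf rel board 52.3208531892652 -0.488129349286777
blue corners mid diag (np.float64(-51.33785538176566), np.float64(-0.04671571453590552))
```

Blocks sit within about 1 mm of the pad centres. Next is the strip.

Run:
```python
from h import *
print(go(546.6,134.4,150,86.5))
```

```text
(array([-3.67, 15.15, 11.13]), array([-0. , -0.1, 13.4]))
```

Emit:
move_arm(
  increments=[
    [-3.7,15.1,0,0,0,13.4],
    [-3.7,15.1,0,0,0,13.4],
    [-3.7,15.1,11,0,0,13.4],
    [-3.7,15.1,11,0,0,13.4],
    [-3.7,15.1,11,0,0,13.4],
    [-3.7,15.1,11,0,0,13.4],
    [-3.7,15.1,11,0,0,13.4],
    [-3.7,15.1,11,0,0,13.4],
    [-3.7,15.1,11,0,0,13.4],
  ],
)

```text
clock: 17.65
eef_pos: [548.4, 133.0, 153.5]
tool_rot: [3.141, 0.003, 3.079]
force: [-0.6, 0.5, 1.3]
width: 85.5
```

Run:
```python
from h import *
im,c=snap('wrist','w8'); print(go(546.6,134.4,4,86.5),tool()[:3,3])
```

```text
(array([ 0.21,  0.1 , 14.93]), array([ 0. ,  0.2, -0. ])) [548.18917624 133.17428121 153.28613331]
```

View pics/w8.png

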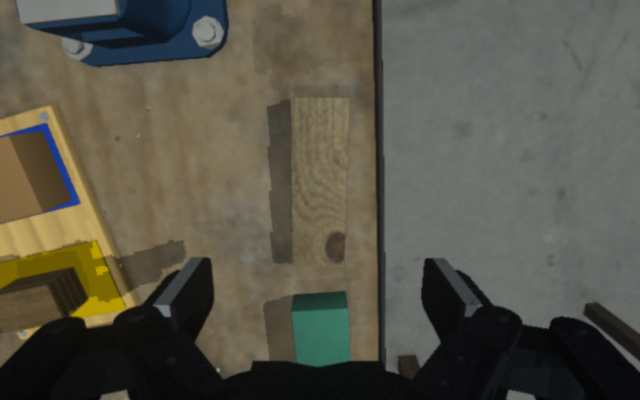

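The strip lies square to the jaws: top (293,97)–(346,263), with the table edge at column 378. I'll open only part way to stay inside that edge.

Run:
```python
from h import *
c=cam('wrist'); T=np.linalg.inv(tool())
q=quad([(292.5,97),(349.5,97.5),(346.5,263.5),(291.5,262)],c,20);print(q,(T@np.r_[q[0],20,1])[:2])
print(ray([(378,180)],c,0))
```

```text
(array([544.72269348, 135.40026879]), np.float64(-4.050294423563125), np.float64(85.3600041348375), np.float64(135.39471502623712), np.float64(44.70586882197693)) [3.94679016 1.91488933]
[[547.88719228 184.95492006   0.        ]]
```

Emit:
move_arm(
  increments=[
    [0.3,0.17,4,0,0,0.8],
    [0.3,0.17,8,0,0,0.8],
    [0.3,0.17,11,0,0,0.8],
    [0.3,0.17,13,0,0,0.8],
    [0.3,0.17,14.2,0,0,0.8],
    [0.3,0.17,14.8,0,0,0.8],
    [0.3,0.17,14.8,0,0,0.8],
    [0.3,0.17,14.8,0,0,0.8],
  ],
  grip=0.5,
)

```text
clock: 18.5
eef_pos: [545.1, 135.9, 4.8]
tool_rot: [3.141, 0.002, 3.067]
force: [0.6, -0.1, 0.2]
width: 63.9
```

Emit:
move_arm(
  increments=[
    [0,0,0,0,0,0],
    [0,0,0,0,0,0],
    [0,0,0,0,0,0],
    [0,0,0,0,0,0],
    [0,0,0,0,0,0],
    [0,0,0,0,0,0],
    [0,0,0,0,0,0],
  ],
  grip=-1,
)

```text
clock: 19.2
eef_pos: [545.1, 136.1, 5.1]
tool_rot: [3.141, 0.002, 3.067]
force: [-0.4, 0.6, 5.6]
width: 43.8
```

Emit:
move_arm(
  increments=[
    [0,0,-1,0,0,0],
    [0,0,-4,0,0,0],
    [0,0,-8,0,0,0],
    [0,0,-12,0,0,0],
    [0,0,-15,0,0,0],
    [0,0,-15,0,0,0],
    [0,0,-15,0,0,0],
  ],
)

```text
clock: 19.9
eef_pos: [544.3, 136.2, 154.8]
tool_rot: [3.141, 0.001, 3.068]
force: [-0.4, 0.7, -1.0]
width: 43.4
```

Run:
```python
from h import *
im,c=snap('wrist','w9'); print(go(575.6,-123,130,99.9),tool()[:3,3])
```

```text
(array([ -5.11, -25.59,   2.36]), array([  0. ,  -0. , -14.1])) [543.53916816 135.98061334 153.62542782]
```

View pics/w9.png

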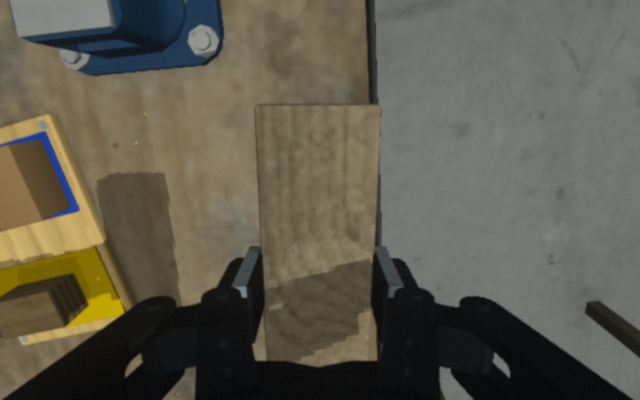

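The strip is held square, with its far end at (256,105)–(381,106).

Run:
```python
from h import *
c=cam('wrist'); T=tool()
for p in [(256,105),(381,106)]: print((np.linalg.inv(T)@np.r_[ray([p],c,T[2,3]+15)[0],1])[:3])
```

```text
[ 67.99932559 -21.52684313 -14.94337107]
[ 67.70247078  21.75200838 -14.94043357]
```

Emit:
move_arm(
  increments=[
    [-5.1,-25.6,2.4,0,0,-14.1],
    [-5.1,-25.6,2.4,0,0,-14.1],
    [-5.1,-25.6,2.4,0,0,-14.1],
    [-5.1,-25.6,2.4,0,0,-14.1],
    [-5.1,-25.6,2.4,0,0,-14.1],
    [-5.1,-25.6,2.4,0,0,-14.1],
    [-5.1,-25.6,2.4,0,0,-14.1],
    [-5.1,-25.6,2.4,0,0,-14.1],
    [-5.1,-25.6,2.4,0,0,-14.1],
    [-5.1,-25.6,2.4,0,0,-14.1],
    [-5.1,-25.6,2.4,0,0,-14.1],
  ],
)

```text
clock: 21.05
eef_pos: [576.3, -121.5, 129.8]
tool_rot: [3.141, 0.0, -2.967]
force: [-0.2, -0.5, -0.7]
width: 43.4
```

Run:
```python
from h import *
im,c=snap('wrist','w10')
print(go(575.6,-123,55.5,99.9),tool()[:3,3])
p=proj([[*(np.array([575.6,-123])+np.array(d)),12] for d in [(0,0)]],c);print(p)
```

```text
(array([ 0.09, -0.09,  7.44]), array([0. , 0. , 0.1])) [ 576.28143232 -121.94938851  129.87957309]
[[315.73928829 194.0568373 ]]
```

View pics/w10.png

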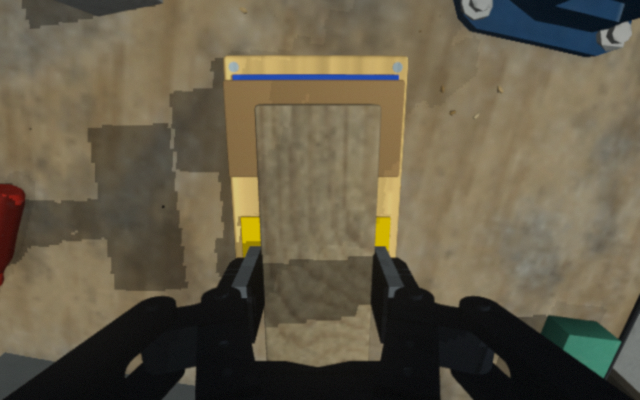

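Emit:
move_arm(
  increments=[
    [0.1,-0.1,3,0,0,0],
    [0.1,-0.1,5,0,0,0],
    [0.1,-0.1,6.5,0,0,0],
    [0.1,-0.1,7.1,0,0,0],
    [0.1,-0.1,7.3,0,0,0],
    [0.1,-0.1,7.45,0,0,0],
    [0.1,-0.1,7.45,0,0,0],
    [0.1,-0.1,7.45,0,0,0],
  ],
)

```text
clock: 21.9
eef_pos: [575.9, -124.5, 56.0]
tool_rot: [-3.141, 0.001, -2.97]
force: [0.1, 1.1, -0.7]
width: 43.6
```

Emit:
move_arm(
  increments=[
    [0,0,0.05,0,0,0],
    [0,0,0.05,0,0,0],
    [0,0,0.05,0,0,0],
    [0,0,0.05,0,0,0],
    [0,0,0.05,0,0,0],
    [0,0,-3,0,0,0],
    [0,0,-6,0,0,0],
    [0,0,-11,0,0,0],
    [0,0,-15,0,0,0],
    [0,0,-15,0,0,0],
    [0,0,-15,0,0,0],
    [0,0,-15,0,0,0],
  ],
  grip=0.6,
)

```text
clock: 23.1
eef_pos: [574.4, -124.0, 204.1]
tool_rot: [3.141, -0.002, -2.97]
force: [-0.2, 0.7, -0.0]
width: 68.3
```

Run:
```python
from h import *
print(tool()[:3,3],go(446,-283,190,108.3))
```

```text
[ 574.37338344 -124.01290025  204.12969295] (array([ 15.37, -13.47,   1.43]), array([ 0.1, -0.1, -8.4]))
```

Emit:
move_arm(
  increments=[
    [15.4,-13.5,1.4,0,0,-8.4],
    [15.4,-13.5,1.4,0,0,-8.4],
    [15.4,-13.5,1.4,0,0,-8.4],
    [15.4,-13.5,1.4,0,0,-8.4],
    [15.4,-13.5,1.4,0,0,-8.4],
    [15.4,-13.5,1.4,0,0,-8.4],
    [15.4,-13.5,1.4,0,0,-8.4],
    [15.4,-13.5,1.4,0,0,-8.4],
    [15.4,-13.5,1.4,0,0,-8.4],
  ],
  grip=1,
)

```text
clock: 24.0
eef_pos: [447.7, -282.2, 191.0]
tool_rot: [3.141, 0.0, -2.82]
force: [-0.1, 0.1, -0.7]
width: 86.1
```

Run:
```python
from h import *
im,c=snap('wrist','w11'); print(go(445.5,-283.3,12,108.3),tool()[:3,3])
m=blobs(im,(0,0,130),(179,30,255),(200,60,440,300))
print(rect(m,c,50), cv2.boundingRect(m.astype(np.uint8)))
```

```text
(array([ 0.23, -0.02, 17.91]), array([0. , 0. , 0.1])) [ 447.59746877 -282.43185743  191.08194453]
(array([ 444.63483, -283.04968], dtype=float32), np.float32(48.593967), np.float32(47.89946), np.float32(108.46158)) (288, 147, 152, 66)
```

View pics/w11.png

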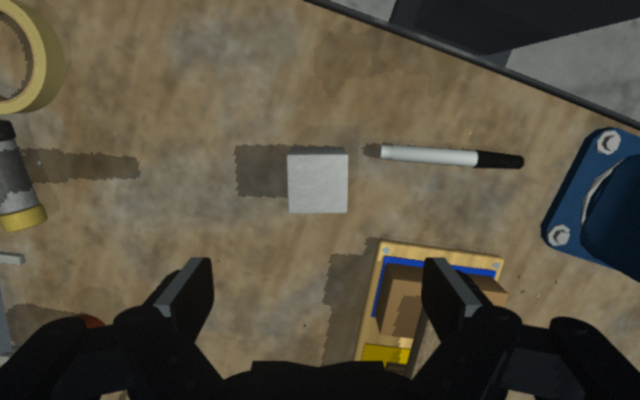

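The steel top spans (288,153)–(348,213). The marker tip near (365,151) is close to the right finger, so I'll check the clearance.

Run:
```python
from h import *
c=cam('wrist'); T=np.linalg.inv(tool())
for p,z in [((363,157),8),((380,160),8),((318,183.5),50)]: print((T@np.r_[ray([p],c,z)[0],1])[:2])
```

```text
[19.0575359  41.91392214]
[16.30677083 57.754987  ]
[3.7657543  0.37509171]
```

Emit:
move_arm(
  increments=[
    [0.1,0,5,0,0,0.1],
    [0.1,0,9,0,0,0.1],
    [0.1,0,12,0,0,0.1],
    [0.1,0,14,0,0,0.1],
    [0.1,0,16,0,0,0.1],
    [0.1,0,17.5,0,0,0.1],
    [0.1,0,18.1,0,0,0.1],
    [0.1,0,18.1,0,0,0.1],
    [0.1,0,18.1,0,0,0.1],
  ],
  grip=0.5,
)

```text
clock: 24.95
eef_pos: [446.3, -284.0, 10.8]
tool_rot: [-3.141, 0.001, -2.824]
force: [-1.1, -0.2, 0.7]
width: 64.0
```

Emit:
move_arm(
  increments=[
    [0,0,0,0,0,0],
    [0,0,0,0,0,0],
    [0,0,0,0,0,0],
    [0,0,0,0,0,0],
    [0,0,0,0,0,0],
    [0,0,0,0,0,0],
    [0,0,0,0,0,0],
  ],
  grip=-1,
)

```text
clock: 25.65
eef_pos: [446.2, -283.8, 11.3]
tool_rot: [-3.141, 0.001, -2.825]
force: [-0.2, 1.7, 7.5]
width: 49.3
```

Emit:
move_arm(
  increments=[
    [0,0,-1,0,0,0],
    [0,0,-3,0,0,0],
    [0,0,-6,0,0,0],
    [0,0,-10,0,0,0],
    [0,0,-15,0,0,0],
    [0,0,-18,0,0,0],
    [0,0,-18,0,0,0],
    [0,0,-18,0,0,0],
    [0,0,-18,0,0,0],
  ],
)

```text
clock: 26.55
eef_pos: [444.0, -282.9, 188.2]
tool_rot: [3.138, -0.003, -2.825]
force: [-0.4, 0.4, -6.8]
width: 49.0
```

Run:
```python
from h import *
im,c=snap('wrist','w12'); T=tool(); t,_=None,None
m=blobs(im,(0,0,110),(179,30,255),(200,60,440,330))
k=max(cv2.findContours(m.astype(np.uint8),0,1)[0],key=cv2.contourArea)[:,0]; print(cv2.boundingRect(k))
w=ray(k,c,T[2,3]+39.5); w=(np.linalg.inv(T)@np.c_[w,np.ones(len(w))].T)[:2].T; print('cube in tool',w.min(0),w.max(0))
im,c=snap('top','t2')
print(T[:3,3],go(575.6,-123,150,99.9))
```

```text
(241, 244, 154, 38)
cube in tool [ 13.87547924 -23.943758  ] [26.71326501 24.17977189]
[ 444.12346858 -282.97685981  188.10474496] (array([-17.47,  11.12,   3.8 ]), array([ 0.2, -0.2,  8.2]))
```

Emit:
move_arm(
  increments=[
    [-17.6,11.1,3.8,0,0,8.2],
    [-17.6,11.1,3.8,0,0,8.2],
    [-17.6,11.1,3.8,0,0,8.2],
    [-17.6,11.1,3.8,0,0,8.2],
    [-17.6,11.1,3.8,0,0,8.2],
    [-17.6,11.1,3.8,0,0,8.2],
    [-17.6,11.1,3.8,0,0,8.2],
    [-17.6,11.1,3.8,0,0,8.2],
    [-17.6,11.1,3.8,0,0,8.2],
    [-17.6,11.1,3.8,0,0,8.2],
  ],
)

```text
clock: 27.65
eef_pos: [578.0, -124.9, 152.5]
tool_rot: [-3.141, -0.0, -2.97]
force: [0.4, -0.9, -6.9]
width: 49.4
```

Run:
```python
from h import *
im,c=snap('wrist','w13'); T=tool(); np.set_printoptions(precision=1,suppress=True)
a=np.radians(9.9); tx=-1.7*T[:2,0]
print(T[:3,3],go(575.6-tx[0]*0+T[0,0]*-1.7,-123+T[1,0]*-1.7,82.3,99.9))
# strip edges: row scan just beyond the cube, far end column scan
h=cv2.cvtColor(im,cv2.COLOR_BGR2HSV)
for r in (120,150): print(r,h[r,240:400:4,1].tolist(),h[r,240:400:4,2].tolist())
```

```text
[ 578.1 -124.6  152.5] (array([0.1, 0.2, 7. ]), array([-0.,  0., -0.]))
120 [123, 123, 120, 119, 126, 122, 120, 122, 129, 119, 123, 86, 74, 77, 79, 74, 73, 69, 74, 83, 76, 81, 77, 71, 76, 70, 74, 84, 77, 120, 126, 124, 123, 123, 123, 121, 121, 126, 123, 125] [120, 124, 127, 126, 91, 92, 89, 90, 89, 90, 91, 95, 114, 113, 100, 104, 108, 114, 120, 114, 118, 114, 122, 125, 124, 128, 121, 124, 132, 125, 127, 127, 129, 129, 131, 131, 131, 130, 131, 133]
150 [120, 120, 121, 123, 121, 119, 122, 125, 127, 125, 126, 91, 77, 72, 78, 70, 87, 77, 75, 75, 72, 79, 81, 81, 81, 76, 82, 84, 90, 125, 122, 126, 124, 125, 122, 125, 121, 123, 126, 122] [96, 123, 122, 124, 95, 88, 90, 88, 88, 90, 87, 84, 113, 110, 104, 120, 109, 116, 112, 112, 113, 110, 114, 119, 123, 138, 127, 121, 122, 122, 125, 125, 127, 126, 128, 126, 129, 129, 127, 142]
```

Run:
```python
from h import *
im=cv2.imread('pics/w13.png'); c=cam('wrist'); T=tool(); I=np.linalg.inv(T); np.set_printoptions(precision=1,suppress=True)
m=blobs(im,(8,50,60),(30,103,255),(265,60,375,230)); k=max(cv2.findContours(m.astype(np.uint8),0,1)[0],key=cv2.contourArea)[:,0]
print(cv2.boundingRect(k)); w=ray(k,c,70); t=(I@np.c_[w,np.ones(len(w))].T)[:2].T
print('strip in tool',t.min(0),t.max(0))
m=blobs(im,(105,120,60),(125,255,255)); ys,xs=np.nonzero(m); print('blue px',xs.min(),xs.max(),ys.min(),ys.max())
for p in [(xs.min(),ys.min()),(xs.max(),ys.min())]: print('blue corner tool',(I@np.r_[ray([p],c,15)[0],1])[:2])
```

```text
(283, 99, 72, 103)
strip in tool [  5.6 -21.7] [70.3 22.8]
blue px 244 639 0 79
blue corner tool [139.3 -52.7]
blue corner tool [144.8 237.8]
```

Emit:
move_arm(
  increments=[
    [-0.05,0.1,2,0,0,0],
    [-0.05,0.1,4,0,0,0],
    [-0.05,0.1,5.5,0,0,0],
    [-0.05,0.1,6.3,0,0,0],
    [-0.05,0.1,6.7,0,0,0],
    [-0.05,0.1,6.9,0,0,0],
    [-0.05,0.1,7,0,0,0],
    [-0.05,0.1,7,0,0,0],
    [-0.05,0.1,7,0,0,0],
  ],
)

```text
clock: 28.6
eef_pos: [579.1, -122.7, 82.8]
tool_rot: [-3.141, 0.001, -2.968]
force: [0.5, -0.6, -7.1]
width: 49.3
```

Emit:
move_arm(
  increments=[
    [0,0,0.05,0,0,0],
    [0,0,0.1,0,0,0],
    [0,0,0.1,0,0,0],
    [0,0,0.1,0,0,0],
  ],
)

```text
clock: 29.0
eef_pos: [578.9, -122.7, 81.4]
tool_rot: [-3.142, 0.0, -2.968]
force: [-0.5, -0.0, -6.7]
width: 49.3
```

Emit:
move_arm(
  increments=[
    [0,0,0.05,0,0,0],
    [0,0,0.1,0,0,0],
    [0,0,0.1,0,0,0],
    [0,0,0.1,0,0,0],
  ],
)

```text
clock: 29.4
eef_pos: [578.9, -122.6, 81.3]
tool_rot: [3.142, 0.001, -2.968]
force: [-2.9, 1.6, 5.9]
width: 49.2
```

Contact has been made (force went from −6.7 to +5.9 N). Releasing.

Emit:
move_arm(
  increments=[
    [0,0,-0.05,0,0,0],
    [0,0,-0.05,0,0,0],
    [0,0,-0.05,0,0,0],
    [0,0,-0.05,0,0,0],
    [0,0,-0.05,0,0,0],
    [0,0,-3,0,0,0],
    [0,0,-6,0,0,0],
    [0,0,-10,0,0,0],
    [0,0,-15,0,0,0],
    [0,0,-18,0,0,0],
    [0,0,-18,0,0,0],
    [0,0,-18,0,0,0],
  ],
  grip=0.6,
)

```text
clock: 30.6
eef_pos: [578.8, -122.6, 260.6]
tool_rot: [-3.141, 0.001, -2.968]
force: [-0.3, 0.7, -0.5]
width: 68.2
```

Emit:
move_arm(
  increments=[
    [-8,0,0,0,0,0],
    [-8,0,0,0,0,0],
    [-8,0,0,0,0,0],
    [-8,0,0,0,0,0],
    [-8,0,0,0,0,0],
    [-8,0,0,0,0,0],
  ],
)

```text
clock: 31.2
eef_pos: [656.3, -109.5, 259.9]
tool_rot: [3.141, -0.002, -2.969]
force: [0.8, -0.0, 0.6]
width: 68.4
```

Run:
```python
from h import *
im,c=snap('wrist','w14'); np.save('w14.npy',c[2]); T=tool(); print(T[:3,3])
p=proj([[575.6,-123,70]],c)[0]; print(p); x,y=int(p[0]),int(p[1])
y0=max(0,y-125); a=cv2.resize(im[y0:y0+200,max(0,x-95):x+95],None,fx=2.9,fy=2.9,interpolation=2); cv2.imwrite('pics/c4.png',a[:598]); print('origin',max(0,x-95),y0)
```

```text
[ 656.58446419 -109.40423571  260.20842735]
[318.15044327  86.35242504]
origin 223 0
```

The picture limit is reached, so I'll check numerically with masks.

Run:
```python
from h import *
np.set_printoptions(precision=1,suppress=True)
im=cv2.imread('pics/w14.png'); c=cam('wrist'); a=np.radians(9.9); u=np.array([np.cos(a),np.sin(a)]);v=np.array([-u[1],u[0]])
roi=(230,0,410,200)
def ext(m,z):
    k=max(cv2.findContours(m.astype(np.uint8),0,1)[0],key=cv2.contourArea)[:,0]; w=ray(k,c,z)[:,:2]-[575.6,-123]
    return cv2.boundingRect(k),'along',np.array([(w@u).min(),(w@u).max()]),'across',np.array([(w@v).min(),(w@v).max()])
print('steel',ext(blobs(im,(0,0,140),(179,30,255),roi),120))
print('strip',ext(blobs(im,(8,50,50),(30,103,255),roi),70))
print('blue',ext(blobs(im,(105,120,60),(125,255,255),roi),15)); print('yel',ext(blobs(im,(24,150,60),(34,255,255),roi),15))
print('board+sand',ext(blobs(im,(15,108,60),(23,180,255),roi),12))
# top view
im,c=snap('top','t3'); roi=(250,140,370,270)
print('TOP steel',ext(blobs(im,(0,0,150),(179,30,255),(285,165,335,235)),120)); print('strip',ext(blobs(im,(12,40,60),(24,95,230),(285,160,340,240)),70))
print('blue',ext(blobs(im,(105,120,60),(125,255,255),roi),15)); print('yel',ext(blobs(im,(24,150,60),(34,255,255),roi),15))
h=cv2.cvtColor(im,cv2.COLOR_BGR2HSV); p=proj([[575.6,-123,120],[524,-132,50],[627,-114,50]],c); print(p)
```

```text
steel ((286, 54, 65, 66), 'along', array([-21. ,  26.6]), 'across', array([-24.4,  23.7]))
strip ((230, 0, 180, 200), 'along', array([-70.8, 105.2]), 'across', array([-85.8,  88.7]))
blue ((352, 67, 21, 5), 'along', array([-20.9, -16.9]), 'across', array([35. , 55.8]))
yel ((264, 106, 109, 65), 'along', array([18.2, 87.2]), 'across', array([-58.1,  57.6]))
board+sand ((254, 0, 129, 182), 'along', array([-85.1, 100.4]), 'across', array([-65.2,  64.2]))
TOP steel ((295, 181, 23, 23), 'along', array([-23.7,  28. ]), 'across', array([-24. ,  25.3]))
strip ((285, 160, 55, 80), 'along', array([-107.8,  102.5]), 'across', array([-89. ,  45.4]))
blue ((266, 266, 9, 4), 'along', array([-154.6, -145. ]), 'across', array([100.5, 120.7]))
yel ((316, 170, 13, 25), 'along', array([17.8, 85. ]), 'across', array([-56.7, -29. ]))
[[306.5 192.8]
 [309.9 220.7]
 [305.  179.7]]
```

Run:
```python
from h import *
a=np.radians(9.9); u=np.array([np.cos(a),np.sin(a)]);v=np.array([-u[1],u[0]]); c=cam('wrist')
im=cv2.imread('pics/w14.png'); h=cv2.cvtColor(cv2.GaussianBlur(im,(3,3),0),cv2.COLOR_BGR2HSV)
def prof(S,Tt,z):
    P=[[*(np.array([575.6,-123])+s*u+t*v),z] for s,t in zip(S,Tt)]; q=np.round(proj(P,c)).astype(int)
    return [(int(round(s)),int(round(t)),*map(int,h[y,x,:])) for s,t,(x,y) in zip(S,Tt,q) if 0<=y<400]
for o in(-10,10):
    print('ends lo',o,prof(np.arange(-80,-58,2),[o]*11,70)); print('ends hi',o,prof(np.arange(60,82,2),[o]*11,70))
for s in(38,62):
    print('sides',s,prof([s]*8,np.arange(-30,-14,2),70),prof([s]*8,np.arange(16,32,2),70))
for s in(-50,): print('sides',s,prof([s]*8,np.arange(-30,-14,2),70),prof([s]*8,np.arange(16,32,2),70))
```

```text
ends lo -10 [(-70, -10, 18, 122, 123), (-68, -10, 18, 121, 122), (-66, -10, 19, 81, 117), (-64, -10, 21, 76, 118), (-62, -10, 21, 75, 119), (-60, -10, 21, 76, 118)]
ends hi -10 [(60, -10, 20, 86, 118), (62, -10, 20, 85, 123), (64, -10, 20, 83, 126), (66, -10, 20, 83, 123), (68, -10, 20, 84, 122), (70, -10, 21, 88, 127), (72, -10, 25, 185, 160), (74, -10, 26, 254, 197), (76, -10, 26, 243, 196), (78, -10, 23, 154, 196), (80, -10, 22, 120, 204)]
ends lo 10 [(-70, 10, 18, 123, 126), (-68, 10, 18, 122, 125), (-66, 10, 21, 81, 132), (-64, 10, 22, 69, 136), (-62, 10, 21, 69, 136), (-60, 10, 21, 71, 130)]
ends hi 10 [(60, 10, 16, 97, 84), (62, 10, 16, 92, 83), (64, 10, 18, 73, 84), (66, 10, 20, 72, 96), (68, 10, 20, 83, 110), (70, 10, 21, 90, 125), (72, 10, 25, 184, 161), (74, 10, 26, 254, 198), (76, 10, 26, 243, 196), (78, 10, 23, 154, 195), (80, 10, 21, 122, 203)]
sides 38 [(38, -30, 24, 197, 124), (38, -28, 21, 114, 103), (38, -26, 19, 106, 108), (38, -24, 21, 95, 102), (38, -22, 20, 83, 113), (38, -20, 21, 81, 119), (38, -18, 21, 80, 125), (38, -16, 20, 78, 128)] [(38, 16, 20, 77, 142), 
[... 267 characters left out ...]
5, 100), (62, -22, 20, 86, 110), (62, -20, 21, 86, 113), (62, -18, 21, 83, 117), (62, -16, 21, 83, 117)] [(62, 16, 16, 96, 82), (62, 18, 17, 93, 82), (62, 20, 19, 95, 94), (62, 22, 20, 106, 139), (62, 24, 20, 112, 161), (62, 26, 23, 159, 173), (62, 28, 26, 246, 196), (62, 30, 26, 255, 202)]
sides -50 [(-50, -30, 18, 119, 90), (-50, -28, 17, 120, 91), (-50, -26, 18, 119, 90), (-50, -24, 18, 106, 87), (-50, -22, 20, 80, 111), (-50, -20, 21, 75, 122), (-50, -18, 20, 75, 122), (-50, -16, 20, 73, 115)] [(-50, 16, 20, 81, 126), (-50, 18, 20, 80, 128), (-50, 20, 20, 81, 129), (-50, 22, 18, 118, 125), (-50, 24, 18, 122, 127), (-50, 26, 18, 122, 127), (-50, 28, 18, 124, 128), (-50, 30, 18, 124, 128)]
```

```bash
python3 -c "
from cell import ctrl
print(ctrl.finish_job(), ctrl.read_state()['clock'])"
```

```text
the job is handed in; nothing more can be done
the job is handed in; nothing more can be done
```

The setup is finished and handed in, with the arm clear of everything, at about 31 s of the 115 s allowed. I placed the sanding block on the blue pad and the layered-wood block on the yellow pad. Then I laid the strip along the board across both and set the steel weight on its middle. I did not touch the wax block.

**Last checks**
- **Blocks:** both were within about 1 mm of their pad centres and parallel to the board to within about 1°. I measured this before laying the strip and did not measure it again afterwards.
- **Strip:** about 2 mm off the board's centre along its length and about 1 mm off across it. Its height fits lying flat on both blocks.
- **Weight:** upright, within about 1 mm of the strip's middle in the wrist view. The wrist and top views both put it about 2–2.5 mm from the board's centre along its length.

**What fell short**
- **No final picture:** I had used all 16 viewings, so the last check was by colour masks and pixel profiles only. The top view could not separate the strip or the blue pad, so the strip rests on the wrist view alone.
- **Reading noise:** tool position readings varied by 1–2 mm, and an earlier view put the sanding block about 3 mm off along the board before a later one gave about 1 mm.

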